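# Press the range scraper into its foam cut-out

## Task

The stainless steel scraper belongs in the foam-lined care tray. Pick it up by its handle, carry it to the cut-out of its own shape with the blade over the wide end, and press it down past the springy foam lips until it sits fully home on the blue floor, pressing with the fingers rather than dropping it in; then let go. Leave the green spatula where it lies.

Things in the scene. Friction and masses are not known exactly. Their poses are not given: they have to be found in the camera images.
- scraper: Stainless steel scraper, 185 mm long, 0.18 kg, lying flat. Round handle, 28 mm diameter, from x = -85 to +45 mm, its axis 14 mm above the underside. Flat blade 80 mm wide (y), 3 mm thick, level with the underside, x = +45 to +100 mm. Origin on the underside, below the stretch of handle to grip, near the centre of mass; x points towards the blade, z up.
- pocket (a point): Where the scraper's origin lies when home, axes agreeing (x to the wide blade end): on the blue pocket floor, 10 mm above the tiles, 20 mm below the foam top. 4 mm clearance beside the handle, 6 mm round the blade and ends, with rims sloping out 5 mm. Four sprung grey lips beside the handle stop it 10 to 15 mm too high; a push of 5 to 15 N seats it and it stays.
- tray: Tray, fixed in place: grey plastic, 250 x 190 mm (x, y), black foam with top 30 mm above the tiles. Origin on its underside, straight below the pocket point, same axes. A finger scoop as deep as the pocket crosses it: x = -24 to +20 mm, 62 mm to either side. A spare black knob sits in it at x = -68, y = +55 mm, its top 44 mm above the tiles.
- spatula: Bystander, to be left alone: green hard silicone spatula, 197 mm long, lying flat; handle 18 mm wide, 12 mm thick, from x = -97 to +28 mm; blade 55 mm wide, 8 mm thick, from +25 to +100 mm. Origin on the underside near the middle, x towards its blade.
Things that resemble listed ones, but are neither listed nor needed, are in the scene too. Of the things that look like the scraper, the smaller one is meant.

How it is judged:
By the outcome, as a careful person would: the job done as asked, in the order asked, and still so for the second after the job is handed in, with the robot touching nothing.
It also fails if it takes over 51 s, if anything falls off the work surface, if the arm or the gripper's body presses on something with over 40 N, if the wrist force passes 120 N, or if a joint passes its speed limit or range.

## Robot

A 6-joint arm with a two-finger parallel gripper is mounted at the origin on the work surface. World frame = base frame: x ahead of the robot, y to its left, z up, the work surface at z = 0. Lengths are in m, angles in rad, forces in N, time in s.
With the tool pointing down it reaches from about 0.375 to 0.975 m from the base axis. Payload 3.8 kg.
Tool frame: the origin (TCP) lies on the mounting face of the last link; the fingertips stand 173 mm ahead of it and the grasp point (between the pads) lies 155 mm ahead of it; z points along the fingers, y is the direction in which the jaws open and shut (so a half turn about z gives the same grasp; the last joint's range is limited). The gripper opens to 85 mm and grips with 20 to 120 N. Pads are 22 mm wide; open, the fingers measure 114 mm over their backs; the gripper's body (76 mm by 85 mm) begins 54 mm behind the grasp point. The pads swing forward as they close: fully open they stand 13 mm farther back than shut.
Start: joints at [1.164, 0.264, 1.604, -0, 1.274, -0.037], TCP at [0.244, 0.629, 0.405] pointing down, gripper open.
Joint ranges: [-2.63, 2.63], [-0.94, 2.18], [0.31, 2.57], [-1.31, 4.45], [0, 2.66], [-2.55, 2.55]. Speed limits (rad/s): [2.57, 2.57, 3.14, 3.14, 3.14, 3.14].

## Interface

Orientations are given as a rotation vector (axis times angle).
In Python, from workcell import bot gives the robot as it stands.
- The arm moves only by the shell command python3 -m jog 'ROWS' [FORCE]. ROWS is JSON, a list that holds one entry, the list of rows, each a list of 7 numbers: the closure, from 0 (fully open) to 1 (shut), then the shift along the tool's x, y, z in cm, then the turn, a rotation vector about the tool's x, y, z in rad. A call has 1 to 12 rows; each row is the pose to reach, as a shift and turn from the pose commanded when the call began, along the tool's axes at that moment; what a row does not reach only later rows make up. A row lasts 1/8 s, in which the tool goes at most 62.5 mm and 10.7 degrees, less where a joint would pass 70% of its speed; a pose out of reach is approached as far as the arm can. A call with a gripper value outside its range is refused whole. The fingers move at their own pace and stop on an object; FORCE is the grip in N (left out, the last holds). Time passes only in rows, so rows that repeat a pose let the fingers close. It gives the time, the measured TCP pose, the force and the opening at its end, in the units of the state.
- bot.read_state(): the state, without advancing time (a new reading comes with each control period).
- bot.read_camera(name): name is "side" or "top"; returns the picture (480x640x3 uint8, red, green, blue); there is no depth.
- bot.camera_model(name): a dict with "intrinsics" (3x3 intrinsics, pixels), "k1" (the pictures are not rectified: a ray, as slopes to the right and down, at radius r is drawn at 1 + k1 r^2 times it, then the intrinsics apply), "rvec" (rotation vector, rad) and "tvec" (3), from world to camera coordinates, as OpenCV has them. Camera axes: x right, y down, z forward; pixel columns grow to the right and rows downward; lengths in m; the calibration is good to about 2 mm. A picture is of the moment at which its call begins. camera_model takes no time and is no camera call.
- bot.finish_job(): hands the job in, once; it reports no verdict.
The state is a dict: "time": time; "q": joint angles; "joint_vel": joint speeds; "joint_torque": joint torques, N m; "tool_pos": TCP position; "tcp_rot": TCP orientation; "wrist_force": force on the tool from outside, world axes, zero at the start; "torque": the same for the moment, N m; "width": opening from 0.0 (shut) to 1.0 (fully open).
Only numpy, scipy, OpenCV 4.12 (cv2) and the standard library are available. Lean on these libraries where they do the work, as an engineer would, in place of code of your own. Each camera call takes 0.05 s, during which the arm holds its last target.

## Working session

There is one attempt and no reset: what is moved stays moved. The work goes in short steps, Python scripts to look and compute and a shell command to move; the robot and the scene stay as the last step left them, time stands still between calls to the robot, and variables do not carry over. Pictures are saved under pics/ and viewed, and the job is handed in when it is done.

```bash
mkdir -p pics; ls
python3 - <<'E'
from workcell import bot
import cv2
for n in("side","top"):
    cv2.imwrite(f"pics/{n}0.png",bot.read_camera(n)[:,:,::-1]); print(n,bot.camera_model(n))
s=bot.read_state(); print(s)
E
```

```text
pics
side {'intrinsics': array([[434.5114217 ,   0.        , 321.2791447 ],
       [  0.        , 434.5114217 , 241.69971778],
       [  0.        ,   0.        ,   1.        ]]), 'k1': -0.01362441184818824, 'rvec': array([ 0.81504182, -2.47236156,  1.22295541]), 'tvec': array([0.29016392, 0.17208698, 0.6170301 ])}
top {'intrinsics': array([[565.72952937,   0.        , 321.66044536],
       [  0.        , 565.72952937, 235.31530785],
       [  0.        ,   0.        ,   1.        ]]), 'k1': -0.14124714236179836, 'rvec': array([ 2.02040763, -2.20353192,  0.23490321]), 'tvec': array([0.00186304, 0.40510648, 0.98824135])}
{'time': 0.1, 'q': array([ 1.16406765e+00,  2.64660582e-01,  1.60524408e+00, -6.73639906e-06,
        1.27368858e+00, -3.69062594e-02]), 'joint_vel': array([ 0.00089349, -0.00165642, -0.00454753, -0.00027672, -0.00316917,
        0.00148104]), 'joint_torque': array([-2.13874928e-04, -5.16705823e+01, -3.68591380e+01, -1.19220799e-04,
        6.30891402e-03, -1.95346877e-05]), 'tool_pos': array([0.24386212, 0.62907558, 0.4034942 ]), 'tcp_rot': array([-5.77527796e-01, -3.08760925e+00,  3.06731312e-03]), 'wrist_force': array([-0.42724939,  0.78945037, -0.74549978]), 'torque': array([ 0.02841026, -0.01274541, -0.05986844]), 'width': 1.0009263424796793}
```

View pics/side0.png

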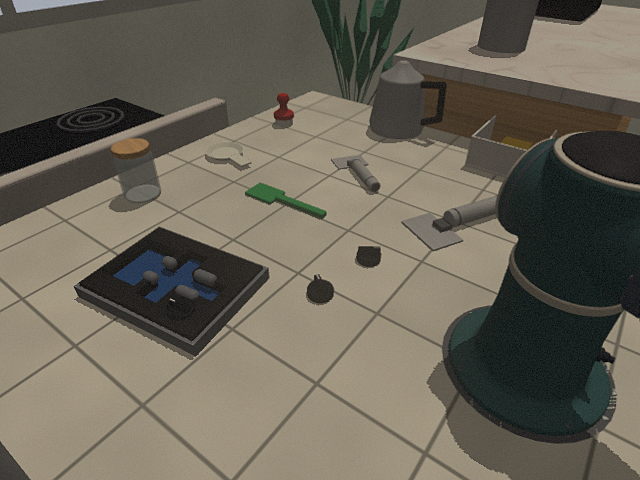

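View pics/top0.png

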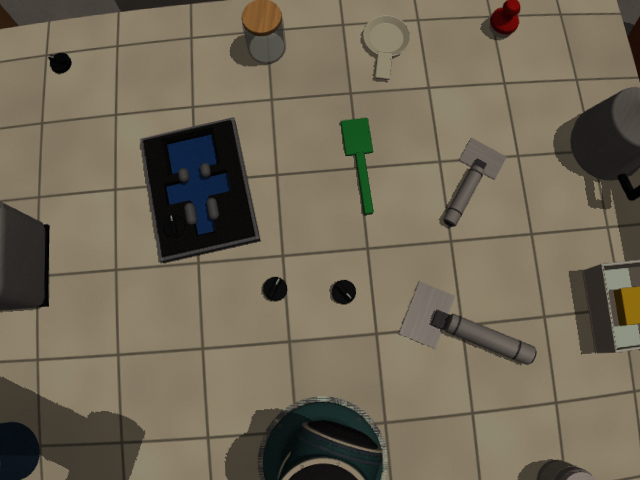

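Two scraper-like things show in the top view. One is small, with its blade at (482,158) and handle end at (450,222). The other is large, with its blade at (428,315) and handle end at (530,354). The description calls for the smaller one, near (467,185). I'll confirm that with enlarged crops and a size measurement.

```bash
cat > h.py <<'E'
import numpy as np,cv2
from workcell import bot
def ray(n,uv):
    m=bot.camera_model(n);K=m["intrinsics"]
    p=cv2.undistortPoints(np.array(uv,float).reshape(-1,1,2),K,np.array([m["k1"],0,0,0,0]))[:,0]
    R=cv2.Rodrigues(m["rvec"])[0]; c=-R.T@m["tvec"]
    return c,np.c_[p,np.ones(len(p))]@R
def plane(n,uv,z):
    c,d=ray(n,uv); return c+d*((z-c[2])/d[:,2])[:,None]
def proj(n,P):
    m=bot.camera_model(n)
    return cv2.projectPoints(np.array(P,float).reshape(-1,3),m["rvec"],m["tvec"],m["intrinsics"],np.array([m["k1"],0,0,0,0]))[0][:,0]
def tri(uvs,uvt):
    out=[]
    for a,b in zip(uvs,uvt):
        (c1,d1),(c2,d2)=ray("side",[a]),ray("top",[b]);d1=d1[0];d2=d2[0]
        t=np.linalg.lstsq(np.c_[d1,-d2],c2-c1,rcond=None)[0]
        p,q=c1+t[0]*d1,c2+t[1]*d2; out.append(np.r_[(p+q)/2,np.linalg.norm(p-q)])
    return np.array(out)
E
python3 - <<'E'
from h import *
t=cv2.imread("pics/top0.png");s=cv2.imread("pics/side0.png")
def crop(im,x,y,w,h,k,name):cv2.imwrite("pics/"+name,cv2.resize(im[y:y+h,x:x+w],None,fx=k,fy=k,interpolation=cv2.INTER_CUBIC))
crop(t,430,125,100,110,5,"c_scr_top.png")
crop(t,130,110,140,160,3.7,"c_tray_top.png")
crop(s,320,140,80,65,8,"c_scr_side.png")
crop(s,65,220,215,140,3.7,"c_tray_side.png")
E
```

```text
(no output)
```

View pics/c_scr_top.png

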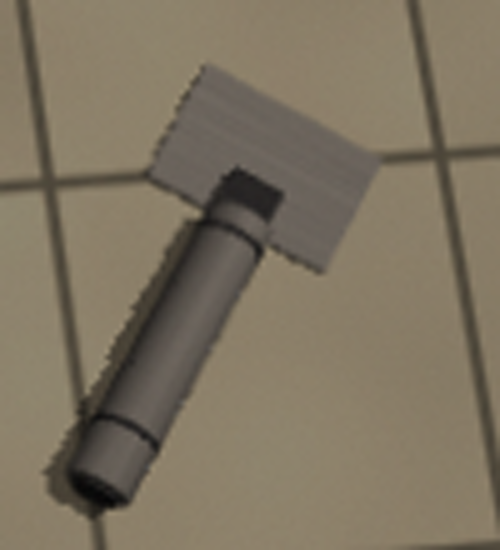

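View pics/c_tray_top.png

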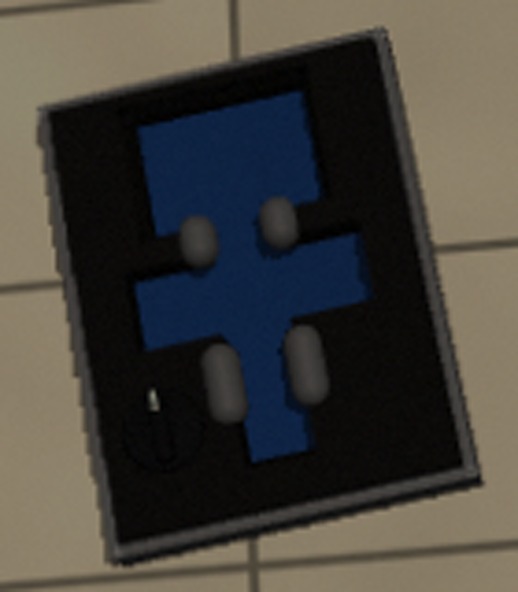

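View pics/c_scr_side.png

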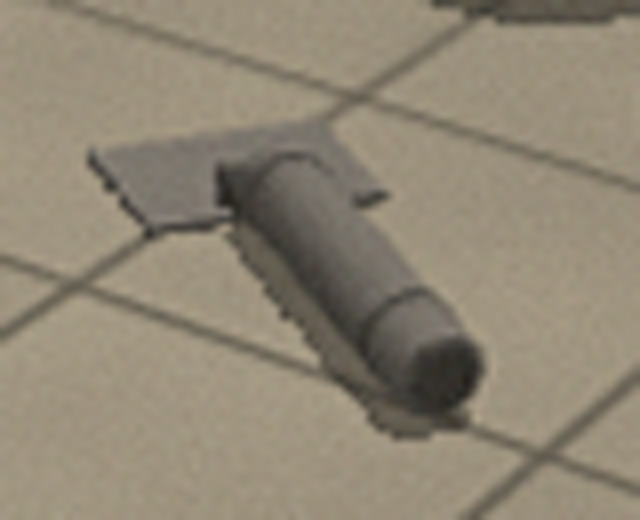

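View pics/c_tray_side.png

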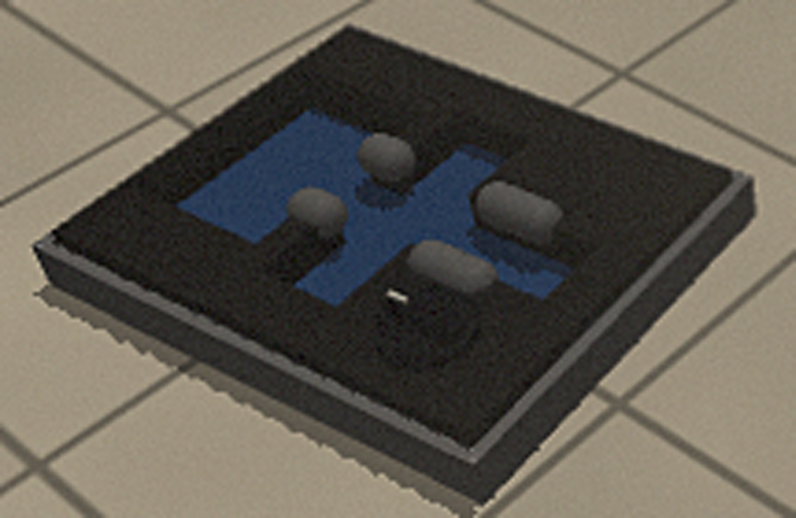

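The top crop shows the small scraper, with blade corners at about (470,138), (506,156), (495,179) and (460,160) and the handle end at about (450,222). The tray's wide blue end faces up in the image, and the handle slot ends at about (206,233). Next: triangulate.

Run:
```python
from h import *
np.set_printoptions(precision=4,suppress=True)
T=lambda l,k,o:np.array(l)/k+np.array(o)-.5+.5/k
bt=T([(203,65),(382,157),(325,272),(148,175)],5,(430,125));bs=T([(90,152),(325,120),(385,195),(150,235)],8,(320,140))
P=tri(bs,bt);print("blade",P);
for n,q in(("top",bt),("side",bs)):
    p=plane(n,q,.003);print(n,p[:,:2].tolist());m=p[:,:2]
    ax=(m[0]+m[1]-m[2]-m[3])/2;print(" len",np.linalg.norm(ax),"wid",np.linalg.norm(m[0]-m[1]),np.linalg.norm(m[3]-m[2]),"yaw",np.degrees(np.arctan2(*ax[::-1])),"yaw from y",np.degrees(np.arctan2(*(m[0]+m[3]-m[1]-m[2])[::-1]))-90,"ctr",m.mean(0))
# big scraper blade for compare
p=plane("top",[(419,283),(454,295),(434,348),(401,334)],.003);print("big",np.linalg.norm(np.diff(p,axis=0),axis=1))
# handle edges top (ring at blade end / ring at butt), crop coords
r=T([(200,222),(263,258),(92,418),(157,450),(68,482),(132,505)],5,(430,125))
p=plane("top",r,.014);print("handle",p)
rt=T([(42,108),(383,30),(480,480),(115,555)],3.7,(130,110));rs=T([(35,245),(350,28),(752,178),(472,460)],3.7,(65,220))
P=tri(rs,rt);print("tray",P)
for n,q in(("top",rt),("side",rs)):
    p=plane(n,q,.03);m=p[:,:2];ax=m[0]+m[1]-m[2]-m[3]
    print(n,np.linalg.norm(np.roll(m,-1,0)-m,axis=1),"yaw",np.degrees(np.arctan2(*ax[::-1])),"ctr",m.mean(0))
# floor corners visible both: handle slot end corners, blade far corners, scoop ends
ft=T([(138,128),(303,92),(313,447),(250,462)],3.7,(130,110));fs=T([(180,207),(308,112),(570,270),(543,298)],3.7,(65,220))
print("floor tri",tri(fs,ft))
```

```text
blade [[ 0.5854 -0.3483  0.0008  0.0025]
 [ 0.5408 -0.4164 -0.001   0.0048]
 [ 0.4965 -0.3847 -0.0016  0.0014]
 [ 0.5423 -0.32   -0.003   0.002 ]]
top [[0.585698700543801, -0.3470555251505555], [0.5416372794495804, -0.413930541122431], [0.49582893266967026, -0.38278045086219425], [0.5412107884900096, -0.3177803392899299]]
 len 0.054324553273923236 wid 0.08008543307044567 0.07927501083005213 yaw -33.79000842124141 yaw from y -34.14677657427131 ctr [ 0.5411 -0.3654]
side [[0.5815870297154795, -0.3448759877045887], [0.5341597917740228, -0.40982103021682614], [0.49149765476461177, -0.3770148718985715], [0.5350460038562401, -0.3106867878941437]]
 len 0.05577988498680259 wid 0.08041891223880034 0.07934654016593766 yaw -36.90810284791071 yaw from y -34.72293534076568 ctr [ 0.5356 -0.3606]
big [0.0693 0.1059 0.0659]
handle [[ 0.5167 -0.3323  0.014 ]
 [ 0.5002 -0.3551  0.014 ]
 [ 0.4419 -0.2787  0.014 ]
 [ 0.4273 -0.3021  0.014 ]
 [ 0.4177 -0.2661  0.014 ]
 [ 0.4067 -0.2895  0.014 ]]
tray [[0.6334 0.3047 0.0207 0.0002]
 [0.6592 0.1191 0.0203 0.0017]
 [0.4112 0.083  0.0214 0.0011]
 [0.3878 0.2695 0.0218 0.0005]]
top [0.1853 0.2493 0.1869 0.2454] yaw 8.25781583972388 ctr [0.5201 0.1924]
side [0.1836 0.2433 0.1843 0.2428] yaw 8.39161210589227 ctr [0.5132 0.1993]
floor tri [[0.616  0.2512 0.015  0.0077]
 [0.6344 0.1661 0.0063 0.0003]
 [0.439  0.1692 0.0131 0.0045]
 [0.4281 0.1971 0.026  0.0024]]
```

The small blade measures 80 mm wide and 54 mm long, against about 106 mm for the big one. So the small scraper at (467,185) is the one meant. The two views disagree by about 5 mm, so I'll check that again once the gripper is in view. Next: plan the hover.

```bash
cat >> h.py <<'E'
from scipy.spatial.transform import Rotation as Ro
def rel(pos,yaw,base=None):
    """grasp-point target pos (world), tool-x yaw deg, tool down -> row shift cm, turn; base=(pos,rotvec) commanded"""
    s=bot.read_state(); p,r=(s["tool_pos"],s["tcp_rot"]) if base is None else base
    R0=Ro.from_rotvec(r); y=np.radians(yaw)
    x=np.array([np.cos(y),np.sin(y),0]);z=np.array([0,0,-1.]);R1=Ro.from_matrix(np.c_[x,np.cross(z,x),z])
    tcp=np.array(pos)+[0,0,.155]
    return np.round(R0.inv().apply(tcp-p)*100,2),np.round((R0.inv()*R1).as_rotvec(),4)
def grasp():
    s=bot.read_state();R=Ro.from_rotvec(s["tcp_rot"]);x=R.as_matrix()[:,0]
    return s["tool_pos"]+R.apply([0,0,.155]),np.degrees(np.arctan2(x[1],x[0])),np.degrees(np.arccos(-R.as_matrix()[2,2]))
E
python3 - <<'E'
from h import *
print(grasp())
print(rel((.52,.15,.20),150));print(rel((.481,-.325,.15),145.5))
# base flange check
print(proj("top",[(0,0,0)]),proj("side",[(0,0,0)]))
E
```

```text
(array([0.24374037, 0.62879039, 0.24849451]), np.float64(158.81084569757323), np.float64(0.11462546021737649))
(array([-43.06, -34.68,   4.92]), array([-2.000e-03,  1.000e-04,  1.538e-01]))
(array([-56.6 , -80.37,  10.01]), array([-2.000e-03,  2.000e-04,  2.323e-01]))
[[322.7016458  461.71844803]] [[524.7798415  362.38950251]]
```

```bash
python3 -m jog '[[[0,-12,-10,0,0,0,0.05],[0,-26,-20,0,0,0,0.1],[0,-43,-34.7,0,0,0,0.15],[0,-43,-34.7,0,0,0,0.15],[0,-43,-34.7,0,0,0,0.15],[0,-43,-34.7,2,0,0,0.15],[0,-43,-34.7,4,0,0,0.15],[0,-43,-34.7,5,0,0,0.15],[0,-45,-45,5,-0.002,0,0.19],[0,-48,-50,6,-0.002,0,0.2],[0,-50,-56,7,-0.002,0,0.22],[0,-52,-62,7,-0.002,0,0.23]]]'
python3 -m jog '[[[0,-0.1,-0.1,0,0,0,0]]]'
python3 - <<'E'
from h import *
print(grasp());print(rel((.481,-.325,.13),145.5))
E
```

```text
time: 1.6
tool_pos: [0.5039, -0.0504, 0.3412]
tcp_rot: [-0.928, -3.001, -0.003]
wrist_force: [0.6, 0.1, 0.5]
width: 1.003
time: 1.72
tool_pos: [0.5041, -0.0536, 0.341]
tcp_rot: [-0.937, -2.997, -0.001]
wrist_force: [0.0, 1.4, 0.1]
width: 0.996
(array([ 0.5039317 , -0.05344134,  0.186048  ]), np.float64(145.27821975703128), np.float64(0.07678956707752162))
(array([-13.57, -23.62,   5.58]), array([ 0.0004, -0.0013, -0.0039]))
```

```bash
python3 -m jog '[[[0,-6,-10,0,0,0,0],[0,-10,-18,2,0,0,0],[0,-13.6,-23.6,4,0,0,0],[0,-13.6,-23.6,5.6,0,0,0],[0,-13.6,-23.6,5.6,0,0,0],[0,-13.6,-23.6,5.6,0,0,0],[0,-13.6,-23.6,5.6,0,0,0]]]'
python3 - <<'E'
from h import *
np.set_printoptions(precision=2,suppress=True)
g,y,t=grasp();print(g,y,t)
s=bot.read_state();R=Ro.from_rotvec(s["tcp_rot"]).as_matrix()
# closed tip ~ z .173; open tips: 13mm back
pts=[s["tool_pos"]+R@np.array([0,sg*o,.160]) for sg in(1,-1) for o in (.0425,.057)]
for n in("side","top"):
    im=bot.read_camera(n)[:,:,::-1].copy();cv2.imwrite(f"pics/{n}1.png",im)
    q=proj(n,pts);print(n,q);c=q.mean(0).astype(int)
    for a in q: cv2.drawMarker(im,tuple(int(v) for v in a),(0,0,255),cv2.MARKER_CROSS,4)
    y0=max(c[1]-75,0);x0=max(min(c[0]-100,440),0);cv2.imwrite(f"pics/{n}1c.png",cv2.resize(im[y0:y0+150,x0:x0+200],None,fx=4,fy=4,interpolation=cv2.INTER_CUBIC));print(x0,y0)
E
```

```text
time: 2.6
tool_pos: [0.4842, -0.3202, 0.2854]
tcp_rot: [-0.927, -3.002, -0.004]
wrist_force: [-0.2, 1.1, -0.4]
width: 1.002
[ 0.48 -0.32  0.13] 145.67235124994932 0.1624825958301696
side [[343.58 127.31]
 [337.46 128.11]
 [378.46 122.79]
 [384.24 122.05]]
260 50
top [[459.82 154.95]
 [452.48 151.04]
 [502.89 178.08]
 [510.22 182.06]]
381 91
```

View pics/side1c.png

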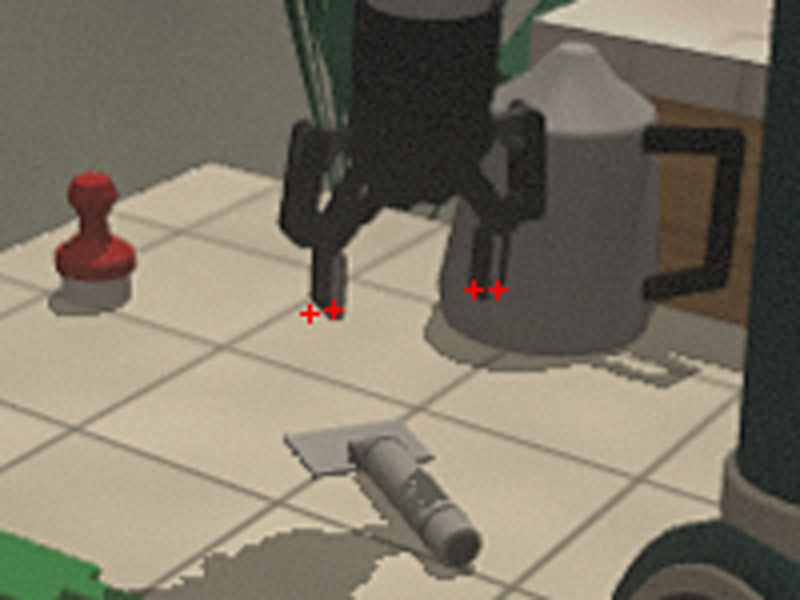

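View pics/top1c.png

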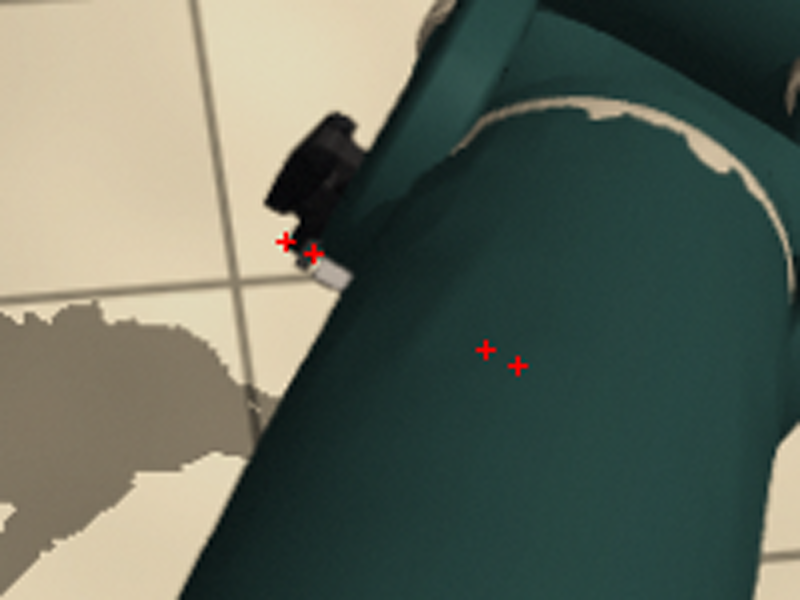

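The side crop shows the open fingertips about 1.4 px to the right of and below prediction. That explains the x offset of the side view, so I trust the top view. In it the finger sits within about 1 px of prediction. Next: descend.

Run:
```python
from h import *
print(grasp(),rel((.481,-.325,.021),145.8),bot.read_state()["time"])
```

```text
(array([ 0.48466901, -0.31966854,  0.13104849]), np.float64(145.734526284556), np.float64(0.13500238049359908)) (array([ 0.  , -0.64, 11.  ]), array([ 0.0023,  0.0003, -0.0011])) 2.7
```

```bash
python3 -m jog '[[[0,0,-0.6,2,0,0,0],[0,0,-0.6,6,0.002,0,0],[0,0,-0.6,8,0.002,0,0],[0,0,-0.6,9.5,0.002,0,0],[0,0,-0.6,10.5,0.002,0,0],[0,0,-0.6,11,0.002,0,0],[0,0,-0.6,11,0.002,0,0],[0,0,-0.6,11,0.002,0,0]]]'
python3 - <<'E'
from h import *
g,y,t=grasp();print(g,y,t)
im=bot.read_camera("side")[:,:,::-1].copy();cv2.imwrite("pics/side2.png",cv2.resize(im[110:230,290:450],None,fx=5,fy=5,interpolation=cv2.INTER_CUBIC))
E
```

```text
time: 3.7
tool_pos: [0.4809, -0.3265, 0.1763]
tcp_rot: [0.928, 3.0, -0.001]
wrist_force: [-0.8, 0.1, -0.1]
width: 1.004
[ 0.48111364 -0.32658714  0.02130152] 145.63138085245077 0.07748850245788451
```

View pics/side2.png

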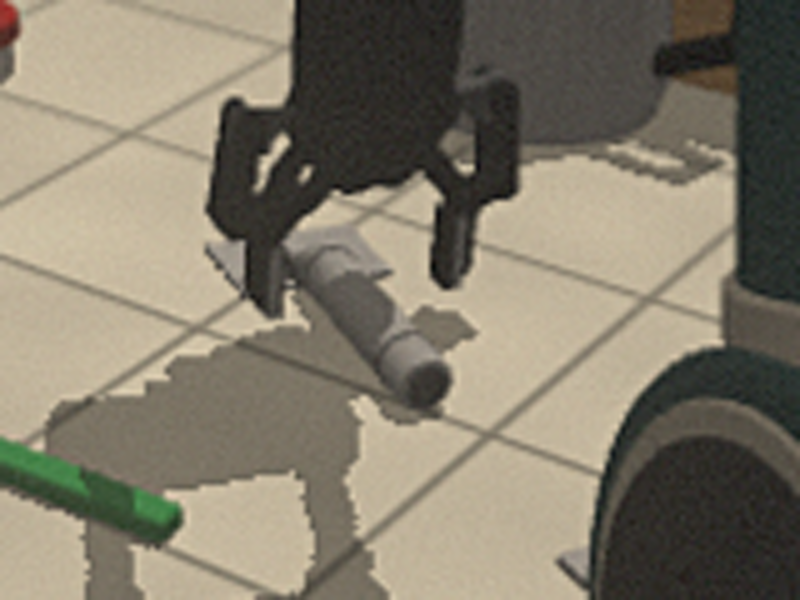

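The jaws straddle the handle: tips at crop (265,310) and (450,280), handle mid at (360,300). Next: close at 60 N.

```bash
python3 -m jog '[[[1,0,0,0,0,0,0],[1,0,0,0,0,0,0],[1,0,0,0,0,0,0],[1,0,0,0,0,0,0],[1,0,0,0,0,0,0],[1,0,0,0,0,0,0],[1,0,0,0,0,0,0],[1,0,0,0,0,0,0]]]' 60
python3 - <<'E'
from h import *
print(grasp())
E
```

```text
time: 4.75
tool_pos: [0.4808, -0.3263, 0.1759]
tcp_rot: [0.928, 3.001, -0.0]
wrist_force: [-1.1, 0.7, 6.0]
width: 0.303
(array([ 0.48081136, -0.32631637,  0.02085366]), np.float64(145.63406943123536), np.float64(0.027477833772607974))
```

```bash
python3 -m jog '[[[1,0,0,-2,0,0,0],[1,0,0,-5,0,0,0],[1,0,0,-8,0,0,0],[1,0,0,-11,0,0,0],[1,0,0,-13,0,0,0],[1,0,0,-13,0,0,0],[1,0,0,-13,0,0,0]]]'
python3 - <<'E'
from h import *
im=bot.read_camera("side")[:,:,::-1].copy();cv2.imwrite("pics/side3.png",cv2.resize(im[60:210,260:460],None,fx=4,fy=4,interpolation=cv2.INTER_CUBIC))
print(grasp());ty=8.3
E
```

```text
time: 5.62
tool_pos: [0.48, -0.3258, 0.3043]
tcp_rot: [-0.927, -2.999, -0.001]
wrist_force: [-0.8, 0.1, -0.9]
width: 0.304
(array([ 0.47951126, -0.32537359,  0.14879957]), np.float64(145.63449686215156), np.float64(0.18512457041453448))
```

View pics/side3.png

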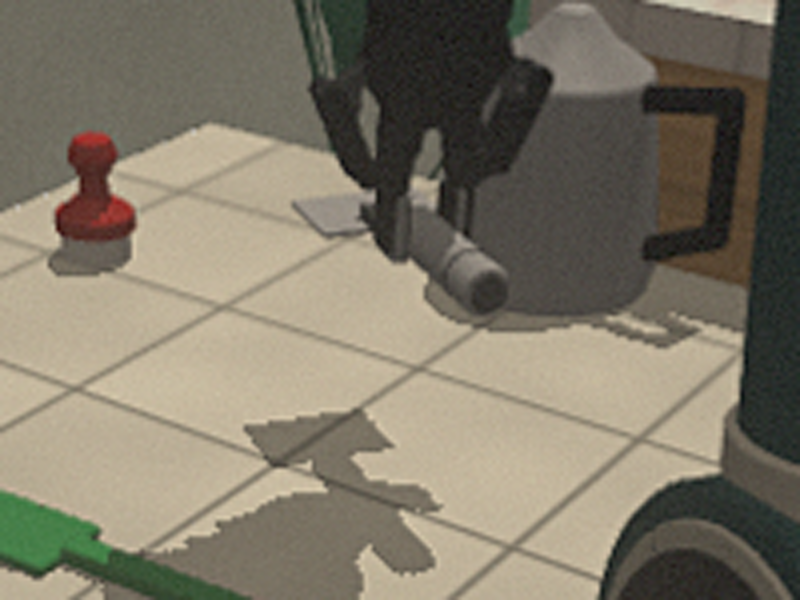

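Lifted and level in the side crop; handle end at crop (488,290). Now refine the pocket pose from the blue floor corners in the top image.

Run:
```python
from h import *
np.set_printoptions(precision=4,suppress=True)
for n in("top","side"):
    print(n,"cam at",ray(n,[(320,240)])[0])
im=cv2.imread("pics/top0.png");hsv=cv2.cvtColor(im,cv2.COLOR_BGR2HSV)
m=cv2.inRange(hsv,(100,110,25),(130,255,255));m[:110]=0;m[270:]=0;m[:,:130]=0;m[:,270:]=0
v,u=np.nonzero(m);P=plane("top",np.c_[u,v],.010)[:,:2]
y=np.radians(8.3);R=np.array([[np.cos(y),-np.sin(y)],[np.sin(y),np.cos(y)]])
o=np.array([.52,.192]);Q=(P-o)@R  # pocket-like frame about approx origin
for x0 in np.arange(-.1,.12,.01):
    s=Q[(Q[:,0]>=x0)&(Q[:,0]<x0+.01)]
    if len(s):print("x %.3f  y %.4f..%.4f n%d"%(x0+.005,s[:,1].min(),s[:,1].max(),len(s)))
for y0 in (-.055,-.035,-.02,-.01,0,.01,.03,.045,.055):
    s=Q[abs(Q[:,1]-y0)<.004]
    if len(s):print("y %.3f x %.4f..%.4f"%(y0,s[:,0].min(),s[:,0].max()))
c=cv2.resize(cv2.bitwise_and(im,im,mask=m)[110:270,130:270],None,fx=3.7,fy=3.7);cv2.imwrite("pics/mask.png",c)
```

```text
top cam at [ 0.1876 -0.014   1.0514]
side cam at [0.0122 0.4847 0.5093]
x -0.085  y -0.0117..0.0211 n51
x -0.075  y -0.0121..0.0212 n90
x -0.065  y -0.0124..0.0209 n86
x -0.055  y -0.0068..0.0172 n64
x -0.045  y -0.0060..0.0173 n62
x -0.035  y -0.0055..0.0174 n62
x -0.025  y -0.0096..0.0202 n71
x -0.015  y -0.0568..0.0644 n192
x -0.005  y -0.0576..0.0650 n315
x 0.005  y -0.0573..0.0645 n308
x 0.015  y -0.0573..0.0642 n308
x 0.025  y -0.0574..0.0648 n166
x 0.035  y -0.0062..0.0167 n59
x 0.045  y -0.0406..0.0481 n91
x 0.055  y -0.0417..0.0487 n204
x 0.065  y -0.0417..0.0489 n219
x 0.075  y -0.0421..0.0491 n222
x 0.085  y -0.0417..0.0485 n215
x 0.095  y -0.0417..0.0484 n215
x 0.105  y -0.0412..0.0486 n206
x 0.115  y 0.0234..0.0234 n1
y -0.055 x -0.0144..0.0232
y -0.035 x -0.0142..0.1096
y -0.020 x -0.0141..0.1088
y -0.010 x -0.0848..0.1091
y 0.000 x -0.0858..0.1094
y 0.010 x -0.0855..0.1098
y 0.030 x -0.0139..0.1095
y 0.045 x -0.0142..0.1097
y 0.055 x -0.0139..0.0238
```

View pics/mask.png

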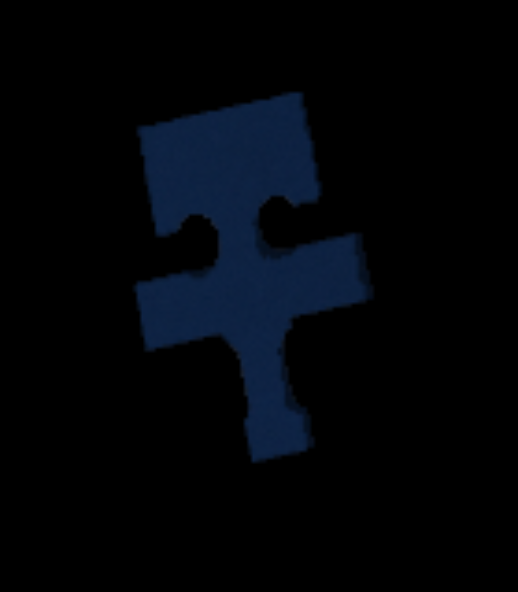

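Run:
```python
from h import *
print(rel((.5238,.1961,.149),188.3))
```

```text
(array([25.83, 45.55,  0.07]), array([ 0.0013, -0.003 , -0.7447]))
```

```bash
python3 -m jog '[[[1,2,4,0,0,0,-0.05],[1,5,9,0,0,0,-0.12],[1,8,14,0,0,0,-0.2],[1,11,19,0,0,0,-0.28],[1,14,24,0,0,0,-0.36],[1,17,29,0,0,0,-0.45],[1,20,34,0,0,0,-0.54],[1,22,39,0,0,0,-0.62],[1,24.5,43,0,0,-0.002,-0.7],[1,25.8,45.5,0,0.001,-0.003,-0.745],[1,25.8,45.5,0,0.001,-0.003,-0.745],[1,25.8,45.5,0,0.001,-0.003,-0.745]]]'
python3 -m jog '[[[1,0,0,1,0,0,0],[1,0,0,2,0,0,0],[1,0,0,2,0,0,0]]]'
python3 - <<'E'
from h import *
print(grasp(),bot.read_state()["width"])
for n in("side","top"):
    im=bot.read_camera(n)[:,:,::-1].copy();cv2.imwrite(f"pics/{n}4.png",im)
    x,y=(70,150) if n=="side" else (120,90)
    cv2.imwrite(f"pics/{n}4c.png",cv2.resize(im[y:y+180,x:x+220],None,fx=3.6,fy=3.3,interpolation=cv2.INTER_CUBIC))
E
```

```text
time: 7.18
tool_pos: [0.5239, 0.1946, 0.3041]
tcp_rot: [0.228, -3.133, 0.004]
wrist_force: [0.2, -0.5, -1.9]
width: 0.306
time: 7.55
tool_pos: [0.5237, 0.1942, 0.2838]
tcp_rot: [0.226, -3.133, 0.004]
wrist_force: [-0.2, 0.1, -2.0]
width: 0.305
(array([0.52363366, 0.19376244, 0.12875678]), np.float64(-171.74145227526378), np.float64(0.15153803577006908)) 0.3048382845772023
```

View pics/side4c.png

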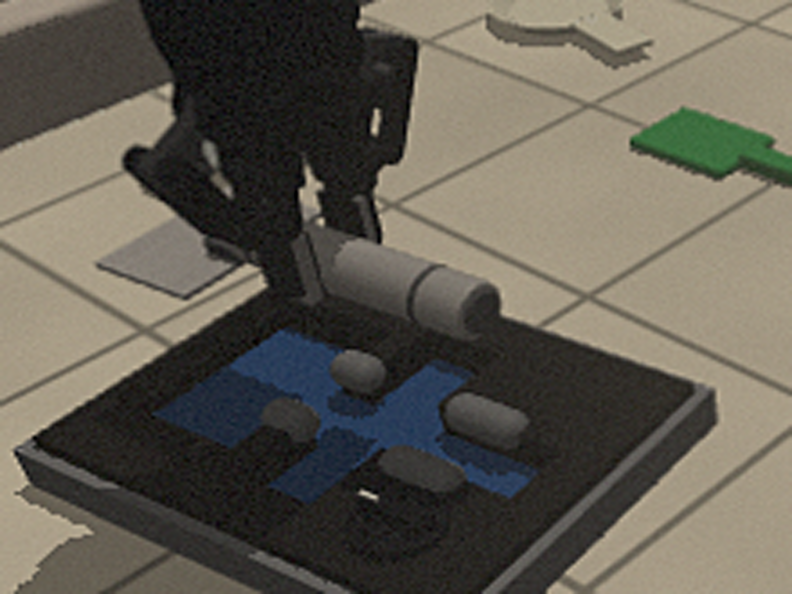

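View pics/top4.png

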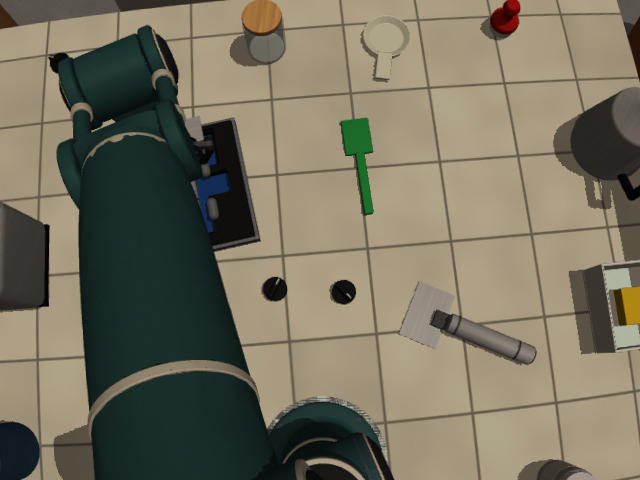

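Run:
```python
from h import *
np.set_printoptions(precision=4,suppress=True)
im=cv2.imread("pics/side0.png");hsv=cv2.cvtColor(im,cv2.COLOR_BGR2HSV)
m=cv2.inRange(hsv,(100,110,25),(130,255,255));m[:220]=0;m[360:]=0;m[:,:65]=0;m[:,280:]=0
v,u=np.nonzero(m)
y=np.radians(8.3);R=np.array([[np.cos(y),-np.sin(y)],[np.sin(y),np.cos(y)]]);o=np.array([.52375,.19608])
Q=(plane("side",np.c_[u,v],.010)[:,:2]-o)@R
for x0 in np.arange(-.1,.12,.01):
    s=Q[(Q[:,0]>=x0)&(Q[:,0]<x0+.01)]
    if len(s):print("x %.3f  y %.4f..%.4f n%d"%(x0+.005,s[:,1].min(),s[:,1].max(),len(s)))
for y0 in (-.055,-.035,-.02,-.01,0,.01,.03,.045,.055):
    s=Q[abs(Q[:,1]-y0)<.004]
    if len(s):print("y %.3f x %.4f..%.4f"%(y0,s[:,0].min(),s[:,0].max()))
# predicted overlay of the held scraper
s=bot.read_state();Rt=Ro.from_rotvec(s["tcp_rot"]).as_matrix()
def W(p): # scraper frame point -> world; scraper x=-tool x, y=tool y, z=-tool z; underside 21 mm ahead of grasp
    return s["tool_pos"]+Rt@np.array([-p[0],p[1],.155+.0205-p[2]])
pts=[(.1,.04,.003),(.1,-.04,.003),(.045,.04,.003),(.045,-.04,.003)]
th=np.linspace(0,2*np.pi,40);pts+=[(-.085,.014*np.cos(a),.014+.014*np.sin(a)) for a in th]
q=proj("side",[W(p) for p in pts]);im=cv2.imread("pics/side4.png");k=6;x,y=90,200
c=cv2.resize(im[y:y+60,x:x+130],None,fx=k,fy=k,interpolation=cv2.INTER_CUBIC)
for a in q: cv2.circle(c,tuple(int((b-d+.5)*k) for b,d in zip(a,(x,y))),2,(0,0,255),-1)
cv2.imwrite("pics/ov4.png",c)
```

```text
x -0.085  y -0.0097..0.0031 n11
x -0.075  y -0.0110..0.0026 n38
x -0.065  y -0.0124..0.0031 n29
x -0.055  y -0.0174..0.0027 n22
x -0.045  y -0.0157..-0.0040 n15
x -0.035  y -0.0162..-0.0038 n16
x -0.025  y -0.0226..-0.0037 n35
x -0.015  y -0.0296..0.0026 n65
x -0.005  y -0.0600..0.0491 n233
x 0.005  y -0.0609..0.0489 n250
x 0.015  y -0.0596..0.0487 n163
x 0.025  y -0.0174..0.0141 n45
x 0.035  y -0.0172..0.0004 n23
x 0.045  y -0.0235..-0.0039 n42
x 0.055  y -0.0328..0.0368 n97
x 0.065  y -0.0437..0.0373 n169
x 0.075  y -0.0436..0.0370 n174
x 0.085  y -0.0426..0.0375 n168
x 0.095  y -0.0448..0.0364 n170
x 0.105  y -0.0456..0.0361 n43
y -0.055 x -0.0076..0.0151
y -0.035 x -0.0078..0.1019
y -0.020 x -0.0577..0.1017
y -0.010 x -0.0827..0.1020
y 0.000 x -0.0828..0.1019
y 0.010 x -0.0087..0.1023
y 0.030 x -0.0089..0.1025
y 0.045 x -0.0086..0.0166
```

View pics/ov4.png

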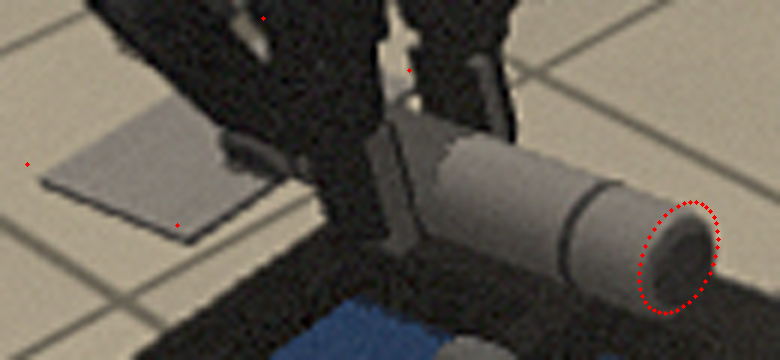

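Run:
```python
from h import *
np.set_printoptions(precision=2,suppress=True)
y=np.radians(8.3);R=np.array([[np.cos(y),-np.sin(y)],[np.sin(y),np.cos(y)]]);o=np.array([.52375,.19608])
for p in((.106,-.046),(.02,-.062),(-.091,-.018)):
    a=o+R@np.array(p);b=o+R@(np.array(p)+[-.003,.0008])
    print(p,proj("side",[(*b,.01)])-proj("side",[(*a,.01)]),"5mm z:",proj("side",[(*a,.015)])-proj("side",[(*a,.01)]))
s=bot.read_state();Rt=Ro.from_rotvec(s["tcp_rot"]).as_matrix()
W=lambda p,g=.0205:s["tool_pos"]+Rt@np.array([-p[0],p[1],.155+g-p[2]])
B=np.array([2.1,2.2]) 
# handle silhouettes: predicted ends at ring etc incl bias; also tool tips
im=cv2.imread("pics/side4.png");k=6;x,y0=90,195
c=cv2.resize(im[y0:y0+70,x:x+130],None,fx=k,fy=k,interpolation=cv2.INTER_CUBIC)
th=np.linspace(0,2*np.pi,40)
def draw(P,col,B):
    for a in proj("side",P)+B: cv2.circle(c,tuple(int((b-d+.5)*k) for b,d in zip(a,(x,y0))),1,col,-1)
draw([W((.1,.04,.003)),W((.1,-.04,.003)),W((.045,.04,.003))],(0,0,255),B)
draw([W((-.085,.014*np.cos(a),.014+.014*np.sin(a))) for a in th],(0,0,255),B)
draw([W((-.04,.014*np.cos(a),.014+.014*np.sin(a))) for a in th],(0,255,255),B)
# tip corner of +y finger (near camera): tool frame
for tz in(.165,.169,.173):
    draw([s["tool_pos"]+Rt@np.array([sx*.011,.0135,tz]) for sx in(-1,1)],(0,255,0),B)
cv2.imwrite("pics/ov5.png",c)
```

```text
(0.106, -0.046) [[0.87 0.73]] 5mm z: [[-0.63 -2.14]]
(0.02, -0.062) [[0.99 0.76]] 5mm z: [[-0.49 -2.16]]
(-0.091, -0.018) [[1.17 0.93]] 5mm z: [[-0.39 -2.22]]
```

View pics/ov5.png

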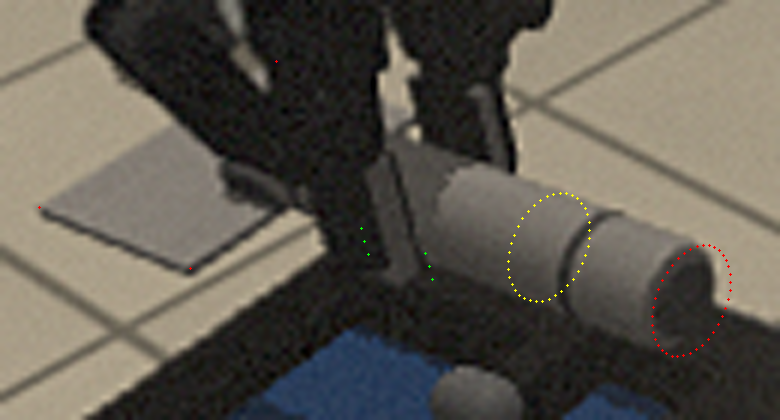

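The side overlay puts the blade corners about 2 px lower than predicted and the butt about where predicted. So the scraper is held blade-down by about 1.5°, with its underside about 22 mm below the grasp point. I'll level it, centre it over the pocket and go down to just above the foam.

```bash
python3 - <<'E'
from h import *
print(rel((.5238,.1961,.064),188.3))
E
python3 -m jog '[[[1,0.1,0.1,1,0,-0.01,0],[1,0.3,0.2,3,0,-0.02,0],[1,0.4,0.25,5,0,-0.026,0],[1,0.4,0.25,6.4,0,-0.026,0],[1,0.4,0.25,6.4,0,-0.026,0],[1,0.4,0.25,6.4,0,-0.026,0],[1,0.4,0.25,6.4,0,-0.026,0]]]'
python3 - <<'E'
from h import *
np.set_printoptions(precision=4,suppress=True)
print(grasp(),rel((.5238,.1961,.064),188.3))
im=bot.read_camera("side")[:,:,::-1].copy();cv2.imwrite("pics/side5.png",im)
x,y=70,200
cv2.imwrite("pics/side5c.png",cv2.resize(im[y:y+150,x:x+200],None,fx=4,fy=4,interpolation=cv2.INTER_CUBIC))
E
```

```text
(array([0.05, 0.17, 6.61]), array([-0.002 ,  0.0014, -0.0003]))
time: 8.52
tool_pos: [0.521, 0.197, 0.2225]
tcp_rot: [-0.226, 3.103, 0.001]
wrist_force: [0.2, -0.7, -1.5]
width: 0.303
(array([0.5256, 0.1975, 0.0676]), np.float64(-171.67764613894965), np.float64(1.7291293273870074)) (array([-0.26, -0.13,  0.36]), array([-0.0015,  0.0301,  0.0004]))
```

View pics/side5c.png

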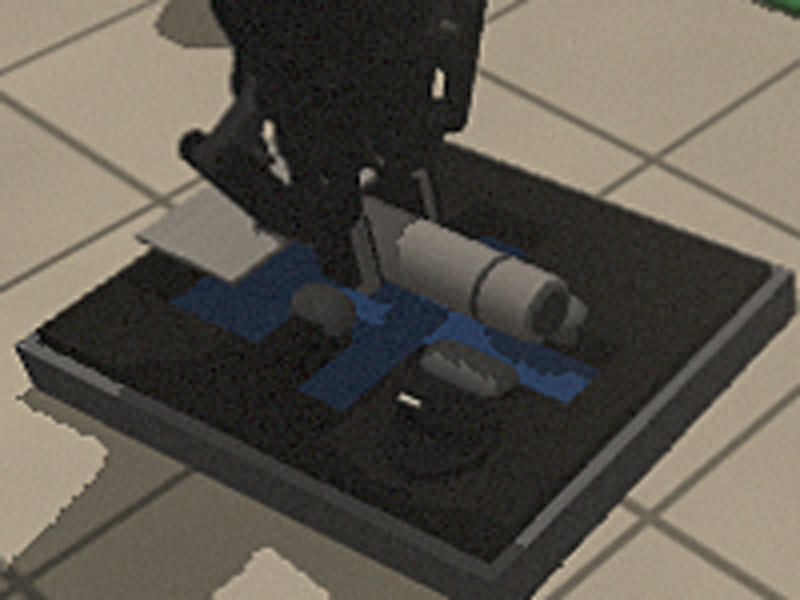

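Run:
```python
from h import *
np.set_printoptions(precision=4,suppress=True)
y=np.radians(8.3);R=np.array([[np.cos(y),-np.sin(y)],[np.sin(y),np.cos(y)]]);o=np.array([.52375,.19608])
q=np.array([(138,238),(232,281),(285,243)])/4+np.array([70,200])-.5+.125
for z in(.042,.045,.048,.051):
    print(z,((plane("side",q,z)[:,:2]-o)@R-[-.003,.0008]).round(4).tolist())
g,_,_=grasp();print("grasp in pocket",(g[:2]-o)@R)
im=cv2.imread("pics/side5.png");x,y=75,225
cv2.imwrite("pics/side5d.png",cv2.resize(im[y:y+75,x:x+150-20],None,fx=6,fy=6,interpolation=cv2.INTER_CUBIC))
```

```text
0.042 [[0.1131, 0.0353], [0.0578, 0.0359], [0.057, 0.0083]]
0.045 [[0.1094, 0.0374], [0.0545, 0.038], [0.0537, 0.0106]]
0.048 [[0.1057, 0.0395], [0.0511, 0.0401], [0.0504, 0.0128]]
0.051 [[0.1021, 0.0415], [0.0478, 0.0422], [0.0471, 0.0151]]
grasp in pocket [0.0019 0.0011]
```

View pics/side5d.png

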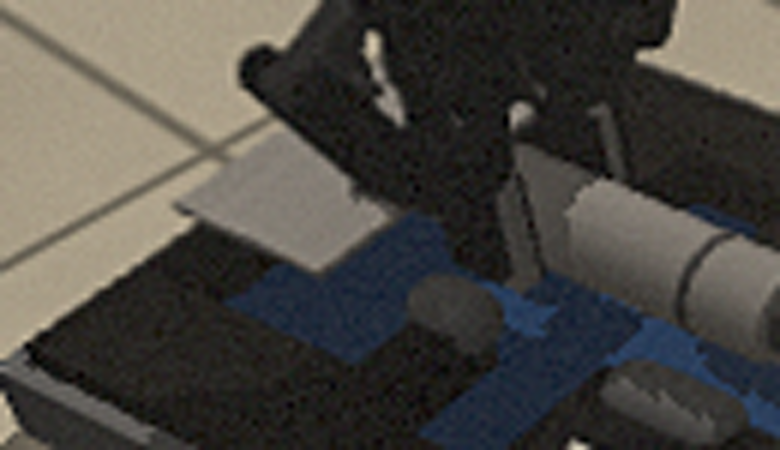

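Using the side camera with its floor bias removed, the blade sits about 4 mm forward and 1 mm to +y of the target. I'll correct that while descending to the lips and watch the force.

```bash
python3 -m jog '[[[1,0.4,-0.1,0.3,0,0,0],[1,0.4,-0.1,0.6,0,0,0],[1,0.4,-0.1,1,0,0,0],[1,0.4,-0.1,1.4,0,0,0],[1,0.45,-0.1,1.6,0,0,0],[1,0.45,-0.1,1.6,0,0,0]]]' 80
python3 - <<'E'
from h import *
np.set_printoptions(precision=4,suppress=True)
y=np.radians(8.3);R=np.array([[np.cos(y),-np.sin(y)],[np.sin(y),np.cos(y)]]);o=np.array([.52375,.19608])
g,yw,t=grasp();print("grasp in pocket",(g[:2]-o)@R,g,yw,t)
im=bot.read_camera("side")[:,:,::-1].copy();cv2.imwrite("pics/side6.png",im)
x,y=75,225
cv2.imwrite("pics/side6c.png",cv2.resize(im[y:y+95,x:x+130+30],None,fx=5,fy=5,interpolation=cv2.INTER_CUBIC))
E
```

```text
time: 9.32
tool_pos: [0.5163, 0.1952, 0.205]
tcp_rot: [-0.226, 3.106, 0.0]
wrist_force: [-0.4, -0.5, -1.6]
width: 0.292
grasp in pocket [-0.0032 -0.0001] [0.5206 0.1955 0.0501] -171.67736022230193 1.5810996036242075
```

View pics/side6c.png

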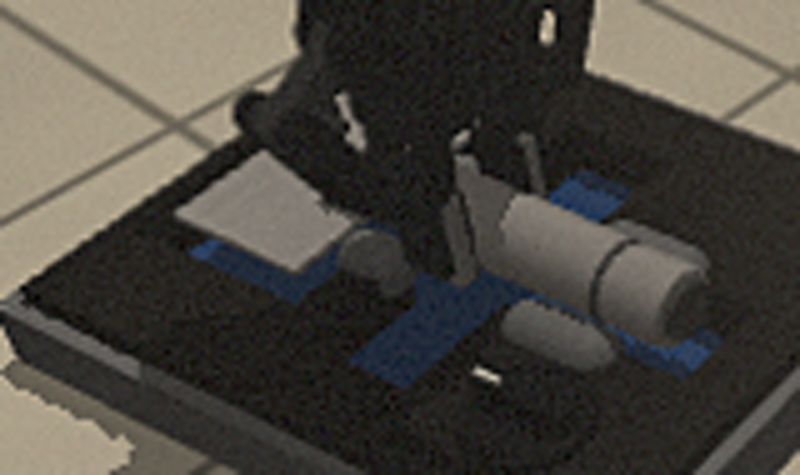

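```bash
python3 - <<'E'
from h import *
y=np.radians(8.3);R=np.array([[np.cos(y),-np.sin(y)],[np.sin(y),np.cos(y)]]);o=np.array([.52375,.19608])
q=np.array([(175,213),(297,273)])/5+np.array([75,225])-.5+.1
for z in(.027,.030,.033):
    print(z,((plane("side",q,z)[:,:2]-o)@R-[-.003,.0008]).round(4).tolist())
E
python3 -m jog '[[[1,0,0,0.4,0,0,0],[1,0,0,0.7,0,0,0],[1,0.05,0,0.9,0,0,0],[1,0.05,0,0.9,0,0,0]]]'
```

```text
0.027 [[0.1063, 0.0352], [0.0475, 0.0371]]
0.03 [[0.1028, 0.0373], [0.0444, 0.0391]]
0.033 [[0.0992, 0.0393], [0.0412, 0.0411]]
time: 9.88
tool_pos: [0.5164, 0.195, 0.1963]
tcp_rot: [-0.226, 3.105, -0.0]
wrist_force: [0.9, -2.1, -1.5]
width: 0.294
```

```bash
python3 -m jog '[[[1,0,0,0.2,0,0,0],[1,0,0,0.4,0,0,0],[1,0,0,0.5,0,0,0],[1,0,0,0.5,0,0,0]]]'; python3 -m jog '[[[1,0,0,0.2,0,0,0],[1,0,0,0.3,0,0,0],[1,0,0,0.3,0,0,0]]]'
```

```text
time: 10.38
tool_pos: [0.5164, 0.1952, 0.1912]
tcp_rot: [-0.226, 3.105, 0.0]
wrist_force: [1.6, -3.4, -0.3]
width: 0.299
time: 10.75
tool_pos: [0.5163, 0.1951, 0.188]
tcp_rot: [-0.226, 3.105, 0.0]
wrist_force: [1.2, -2.8, -1.6]
width: 0.297
```

```bash
python3 -m jog '[[[1,0,0,0.15,0,0,0],[1,0,0,0.3,0,0,0],[1,0,0,0.3,0,0,0]]]'
python3 - <<'E'
from h import *
y=np.radians(8.3);R=np.array([[np.cos(y),-np.sin(y)],[np.sin(y),np.cos(y)]]);o=np.array([.52375,.19608])
g,yw,t=grasp();print("grasp in pocket",(g[:2]-o)@R,g,yw,t)
im=bot.read_camera("side")[:,:,::-1].copy();cv2.imwrite("pics/side7.png",im)
x,y=75,225
cv2.imwrite("pics/side7c.png",cv2.resize(im[y:y+95,x:x+130+30],None,fx=5,fy=5,interpolation=cv2.INTER_CUBIC))
E
```

```text
time: 11.12
tool_pos: [0.5167, 0.1953, 0.1859]
tcp_rot: [-0.226, 3.105, 0.0]
wrist_force: [-0.3, -3.1, 4.8]
width: 0.293
grasp in pocket [-2.73538298e-03 -9.01067356e-05] [0.52105628 0.19559597 0.0309454 ] -171.67470507909576 1.6198926998684835
```

View pics/side7c.png

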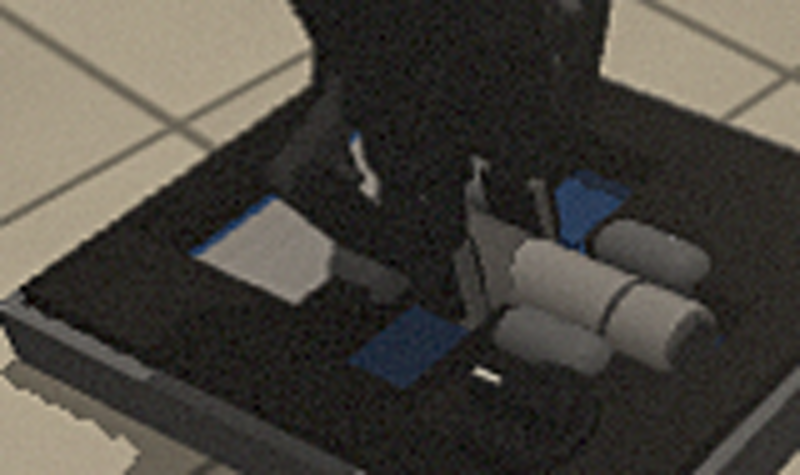

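Blade is in the pocket; vertical force is only 5 N. Keep pressing.

```bash
python3 -m jog '[[[1,0,0,0.15,0,0,0],[1,0,0,0.3,0,0,0],[1,0,0,0.3,0,0,0]]]';python3 -m jog '[[[1,0,0,0.1,0,0,0],[1,0,0,0.2,0,0,0],[1,0,0,0.2,0,0,0]]]'
```

```text
time: 11.55
tool_pos: [0.5169, 0.1953, 0.1858]
tcp_rot: [-0.226, 3.106, -0.0]
wrist_force: [-9.7, -7.9, 26.8]
width: 0.301
time: 11.92
tool_pos: [0.517, 0.1953, 0.1857]
tcp_rot: [-0.226, 3.106, -0.0]
wrist_force: [-16.2, -9.1, 41.4]
width: 0.298
```

Firm stop at 41 N with no further travel. Next: back off the preload, open partway and look.

```bash
python3 -m jog '[[[1,0,0,-0.2,0,0,0],[1,0,0,-0.4,0,0,0],[1,0,0,-0.4,0,0,0]]]'; python3 -m jog '[[[0.4,0,0,0,0,0,0],[0.4,0,0,0,0,0,0],[0.4,0,0,0,0,0,0],[0.4,0,0,0,0,0,0]]]'; python3 -m jog '[[[0.4,0,0,-1,0,0,0],[0.4,0,0,-3,0,0,0],[0.4,0,0,-5,0,0,0],[0.4,0,0,-6,0,0,0],[0.4,0,0,-6,0,0,0]]]'
python3 - <<'E'
from h import *
im=bot.read_camera("side")[:,:,::-1].copy();cv2.imwrite("pics/side8.png",im)
x,y=75,225
cv2.imwrite("pics/side8c.png",cv2.resize(im[y:y+95,x:x+130+30],None,fx=5,fy=5,interpolation=cv2.INTER_CUBIC))
E
```

```text
time: 12.3
tool_pos: [0.5167, 0.1952, 0.1858]
tcp_rot: [-0.226, 3.105, 0.0]
wrist_force: [-2.7, -4.3, 13.2]
width: 0.294
time: 12.8
tool_pos: [0.5165, 0.1954, 0.1841]
tcp_rot: [-0.226, 3.106, 0.0]
wrist_force: [-0.2, 0.6, 0.3]
width: 0.6
time: 13.42
tool_pos: [0.5153, 0.1952, 0.2455]
tcp_rot: [-0.226, 3.103, 0.001]
wrist_force: [0.1, 1.2, 0.4]
width: 0.601
```

View pics/side8c.png

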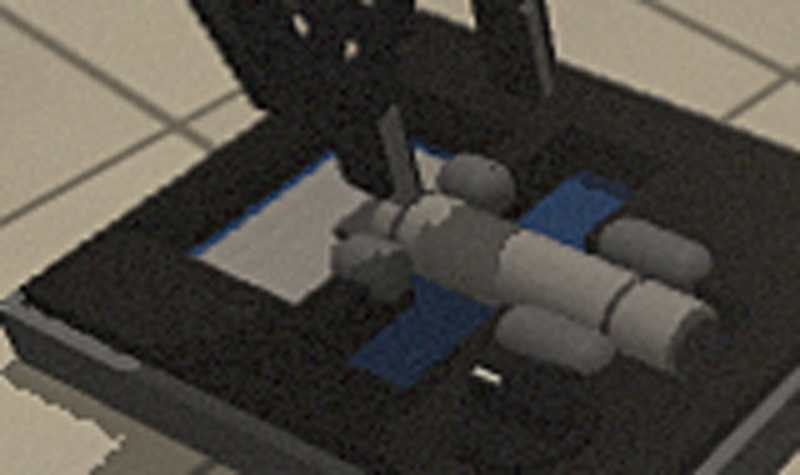

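The side crop shows the blade flat within the blue, with an even blue strip at its far edge (195,250)–(335,155), and the handle between all four lips. Next: move clear and measure in both views, especially the height of the butt.

```bash
python3 -m jog '[[[0.4,0,0,-4,0,0,0],[0.4,0,0,-9,0,0,0],[0.4,0,-4,-12,0,0,0],[0.4,0,-10,-12,0,0,0],[0.4,0,-16,-12,0,0,0],[0.4,0,-22,-12,0,0,0],[0.4,0,-28,-12,0,0,0],[0.4,0,-32,-12,0,0,0],[0.4,0,-32,-12,0,0,0],[0.4,0,-32,-12,0,0,0]]]'
python3 - <<'E'
from h import *
im=bot.read_camera("side")[:,:,::-1].copy();cv2.imwrite("pics/side9.png",im)
x,y=75,225
cv2.imwrite("pics/side9c.png",cv2.resize(im[y:y+95,x:x+130+30],None,fx=5,fy=5,interpolation=cv2.INTER_CUBIC))
im=bot.read_camera("top")[:,:,::-1].copy();cv2.imwrite("pics/top9.png",im)
cv2.imwrite("pics/top9c.png",cv2.resize(im[110:265,130:270],None,fx=3.8,fy=3.8,interpolation=cv2.INTER_CUBIC))
E
```

```text
time: 14.72
tool_pos: [0.5574, -0.1215, 0.3638]
tcp_rot: [-0.225, 3.107, 0.002]
wrist_force: [0.1, 0.2, -0.0]
width: 0.601
```

View pics/side9c.png

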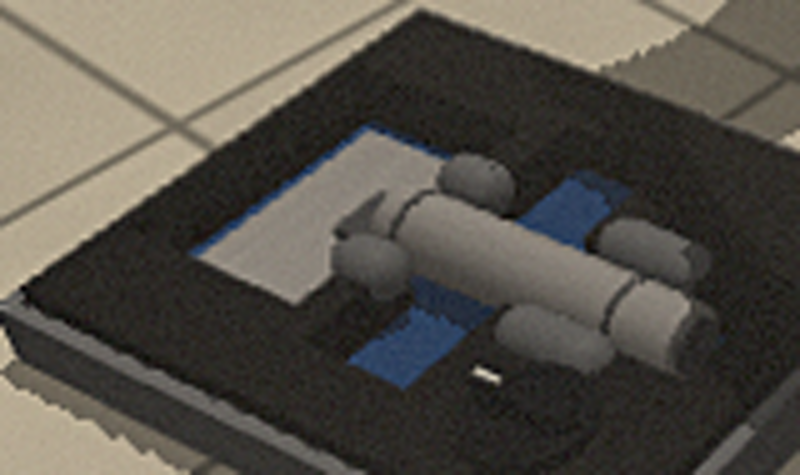

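View pics/top9c.png

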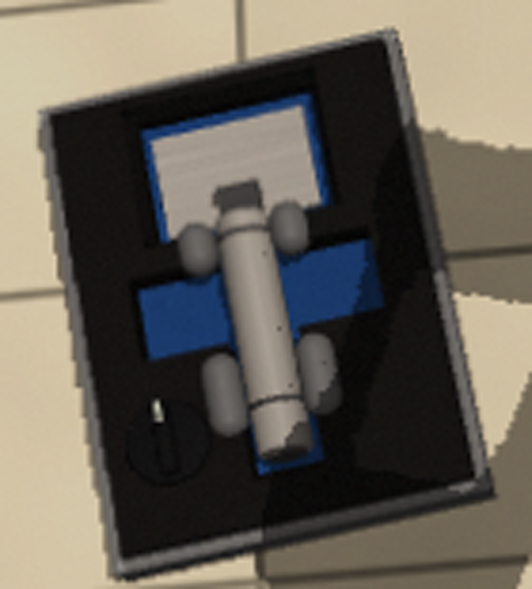

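Both views show the scraper in the pocket, blade at the wide end with a blue margin all round. Last: check the height by triangulation and compare the butt with its home prediction.

Run:
```python
from h import *
np.set_printoptions(precision=4,suppress=True)
y=np.radians(8.3);R=np.array([[np.cos(y),-np.sin(y)],[np.sin(y),np.cos(y)]]);o=np.array([.52375,.19608])
# blade far corners + near(+y,x=.045) in side / top crops
s=np.array([(195,255),(370,128),(297,303)])/5+[75,225]-.4;t=np.array([(150,140),(303,106),(166,241)])/3.8+[130,110]-.37
P=tri(s,t);P2=P.copy();print("tri world z",P[:,2:])
print("top @z13 pocket",(plane("top",t,.013)[:,:2]-o)@R)
fs=np.array([(190,250),(372,123)])/5+[75,225]-.4;ft=np.array([(142,131),(309,95)])/3.8+[130,110]-.37
print("floor far corners tri z",tri(fs,ft)[:,2:])
th=np.linspace(0,2*np.pi,36)
for n,x,yy,w,h,k,B in(("side",75,225,160,95,5,(1,.8)),("top",130,110,140,155,3.8,(0,0))):
    c=cv2.imread(f"pics/{n}9c.png")
    def d(p,col):
        a=proj(n,[(*(o+R@np.array(p[:2])),p[2])])[0]+B
        cv2.circle(c,(int((a[0]-x+.5)*k),int((a[1]-yy+.5)*k)),1,col,-1)
    for a in th:
        for xx in(-.085,-.06,.03):
            d((xx,.014*np.cos(a),.024+.014*np.sin(a)),(0,0,255));d((xx,.014*np.cos(a),.029+.014*np.sin(a)),(0,255,0))
    for p in((.1,.04),(.1,-.04),(.045,.04),(.045,-.04)): d((*p,.013),(0,0,255))
    cv2.imwrite(f"pics/{n}9o.png",c)
```

```text
tri world z [[0.0142 0.0022]
 [0.0119 0.0007]
 [0.0179 0.0036]]
top @z13 pocket [[ 0.0979  0.0406]
 [ 0.097  -0.0409]
 [ 0.0413  0.0415]]
floor far corners tri z [[0.0169 0.0064]
 [0.0093 0.0025]]
```

View pics/side9o.png

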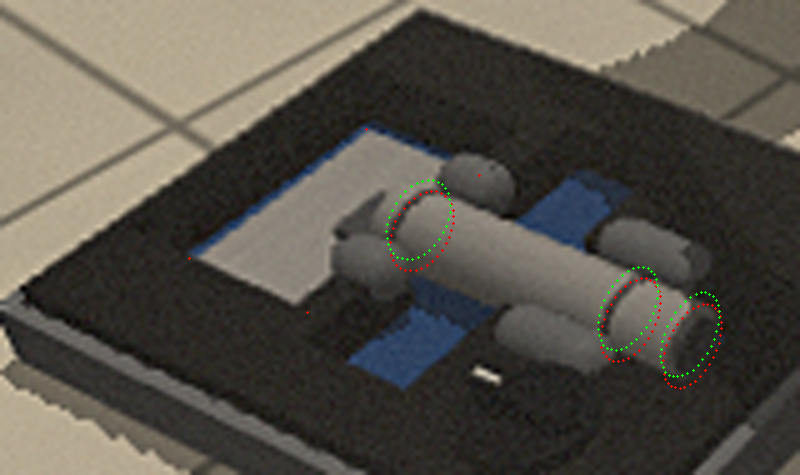

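View pics/top9o.png

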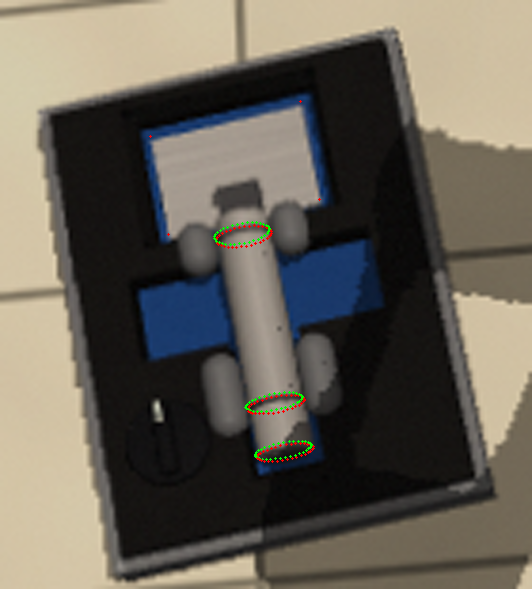

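Lateral fit is good: about 2–3 mm back in x, inside the clearance, and y within 1 mm. In the side overlay the front ring lies on the home outline (red). The butt lies between home and 5 mm high (green), so it may be slightly raised. There is plenty of time, so I'll press the butt down with the closed fingers.

Run:
```python
from h import *
y=np.radians(8.3);R=np.array([[np.cos(y),-np.sin(y)],[np.sin(y),np.cos(y)]]);o=np.array([.52375,.19608])
print(rel((*(o+R@np.array([-.070,0])),.10),188.3))
```

```text
(array([ 6.02, 31.85, 10.73]), array([-0.001 ,  0.0271,  0.0015]))
```

```bash
python3 -m jog '[[[1,1,5,0,0,0.01,0],[1,2,10,0,0,0.02,0],[1,3,15,0,0,0.027,0],[1,4,20,0,0,0.027,0.001],[1,5,25,0,0,0.027,0.001],[1,6,30,0,0,0.027,0.001],[1,6,31.8,1,0,0.027,0.001],[1,6,31.8,4,0,0.027,0.001],[1,6,31.8,8,0,0.027,0.001],[1,6,31.8,10.7,0,0.027,0.001],[1,6,31.8,10.7,0,0.027,0.001],[1,6,31.8,10.7,0,0.027,0.001]]]' 40
python3 - <<'E'
from h import *
y=np.radians(8.3);R=np.array([[np.cos(y),-np.sin(y)],[np.sin(y),np.cos(y)]]);o=np.array([.52375,.19608])
g,yw,t=grasp();print((g[:2]-o)@R,g,yw,t)
im=bot.read_camera("side")[:,:,::-1].copy()
cv2.imwrite("pics/side10c.png",cv2.resize(im[200:320,75:235],None,fx=5,fy=5,interpolation=cv2.INTER_CUBIC))
E
```

```text
time: 16.32
tool_pos: [0.4558, 0.1846, 0.2564]
tcp_rot: [-0.227, 3.131, -0.003]
wrist_force: [0.3, 0.4, 0.2]
width: -0.003
[-0.06852402 -0.00183106] [0.45620804 0.18437625 0.10136641] -171.71561805684033 0.15775192332903606
```

View pics/side10c.png

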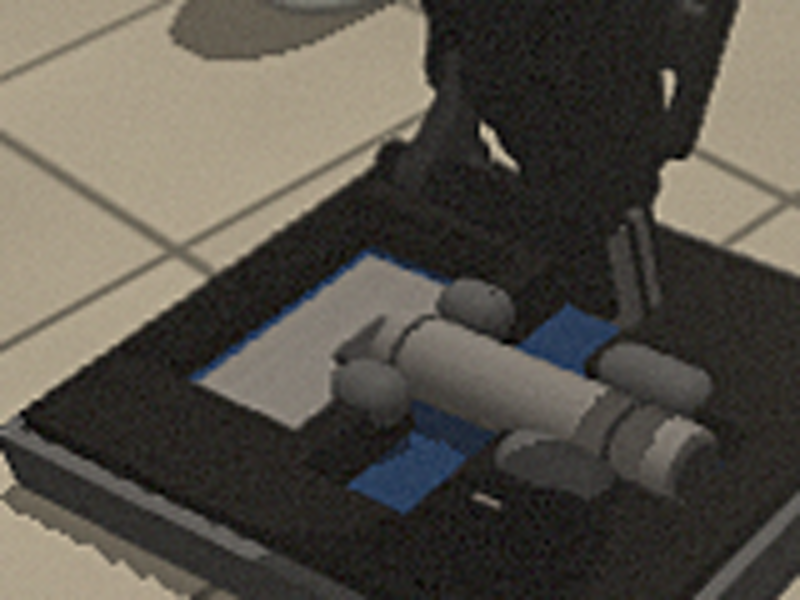

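```bash
python3 -m jog '[[[1,0,0.2,1,0,0,0],[1,0.1,0.2,2,0,0,0],[1,0.1,0.2,3,0,0,0],[1,0.1,0.2,3.7,0,0,0],[1,0.1,0.2,3.9,0,0,0],[1,0.1,0.2,3.9,0,0,0]]]'; python3 -m jog '[[[1,0,0,0.2,0,0,0],[1,0,0,0.3,0,0,0],[1,0,0,0.3,0,0,0]]]'
```

```text
time: 17.12
tool_pos: [0.4543, 0.1861, 0.2165]
tcp_rot: [-0.226, 3.132, -0.003]
wrist_force: [-0.4, -0.0, 0.2]
width: -0.0
time: 17.5
tool_pos: [0.4542, 0.1862, 0.2137]
tcp_rot: [-0.226, 3.132, -0.003]
wrist_force: [-0.2, -0.4, 0.3]
width: 0.004
```

```bash
python3 -m jog '[[[1,0,0,0.1,0,0,0],[1,0,0,0.2,0,0,0],[1,0,0,0.2,0,0,0]]]'; python3 -m jog '[[[1,0,0,0.1,0,0,0],[1,0,0,0.2,0,0,0],[1,0,0,0.2,0,0,0]]]'; python3 -m jog '[[[1,0,0,0.1,0,0,0],[1,0,0,0.1,0,0,0]]]'
```

```text
time: 17.88
tool_pos: [0.4541, 0.1861, 0.2115]
tcp_rot: [-0.226, 3.132, -0.003]
wrist_force: [0.4, 0.2, 0.1]
width: 0.001
time: 18.25
tool_pos: [0.4544, 0.1862, 0.2112]
tcp_rot: [-0.226, 3.133, -0.003]
wrist_force: [-4.2, -1.1, 12.7]
width: 0.0
time: 18.5
tool_pos: [0.4545, 0.1863, 0.2111]
tcp_rot: [-0.226, 3.133, -0.003]
wrist_force: [-7.2, -3.3, 19.0]
width: -0.001
```

Contact came at a tip height of 38.1 mm, hard, so the butt is home (10 + 28 mm). Next: the same press and probe over the grip stretch.

```bash
python3 -m jog '[[[1,0,0,-1,0,0,0],[1,0,0,-3,0,0,0],[1,-3,0,-3,0,0,0],[1,-7,0,-3,0,0,0],[1,-7,0,-2,0,0,0],[1,-7,0,-1,0,0,0],[1,-7,0,-0.5,0,0,0],[1,-7,0,-0.5,0,0,0]]]'; python3 -m jog '[[[1,0,0,0.1,0,0,0],[1,0,0,0.3,0,0,0],[1,0,0,0.3,0,0,0]]]';python3 -m jog '[[[1,0,0,0.1,0,0,0],[1,0,0,0.2,0,0,0],[1,0,0,0.2,0,0,0]]]'
```

```text
time: 19.5
tool_pos: [0.5223, 0.196, 0.2127]
tcp_rot: [0.227, -3.132, 0.004]
wrist_force: [-0.2, -0.0, -0.0]
width: 0.002
time: 19.88
tool_pos: [0.5237, 0.1963, 0.2114]
tcp_rot: [-0.226, 3.131, -0.002]
wrist_force: [-1.2, -0.0, 2.9]
width: 0.004
time: 20.25
tool_pos: [0.5238, 0.1964, 0.2112]
tcp_rot: [-0.226, 3.132, -0.003]
wrist_force: [-6.0, -1.7, 16.6]
width: 0.001
```

Contact at 38.2 mm here too, under 17 N, so it is level and fully home. Next: lift away, check and hand in.

```bash
python3 -m jog '[[[1,0,0,-2,0,0,0],[1,0,0,-6,0,0,0],[1,0,0,-12,0,0,0],[1,0,-5,-14,0,0,0],[1,0,-11,-14,0,0,0],[1,0,-17,-14,0,0,0],[1,0,-23,-14,0,0,0],[1,0,-29,-14,0,0,0],[1,0,-30,-14,0,0,0],[1,0,-30,-14,0,0,0]]]'
python3 - <<'E'
from h import *
im=bot.read_camera("top")[:,:,::-1].copy();a=cv2.resize(im[110:265,130:270],None,fx=3,fy=3)
im=bot.read_camera("side")[:,:,::-1].copy();b=cv2.resize(im[225:320,75:235],(400,240))
c=np.zeros((465,830,3),np.uint8);c[:465,:420]=a;c[:240,425:825]=b;cv2.imwrite("pics/fin.png",c[:,:800])
E
```

```text
time: 21.5
tool_pos: [0.5663, -0.1009, 0.349]
tcp_rot: [-0.223, 3.133, -0.002]
wrist_force: [0.2, 1.2, -0.6]
width: 0.001
```

View pics/fin.png

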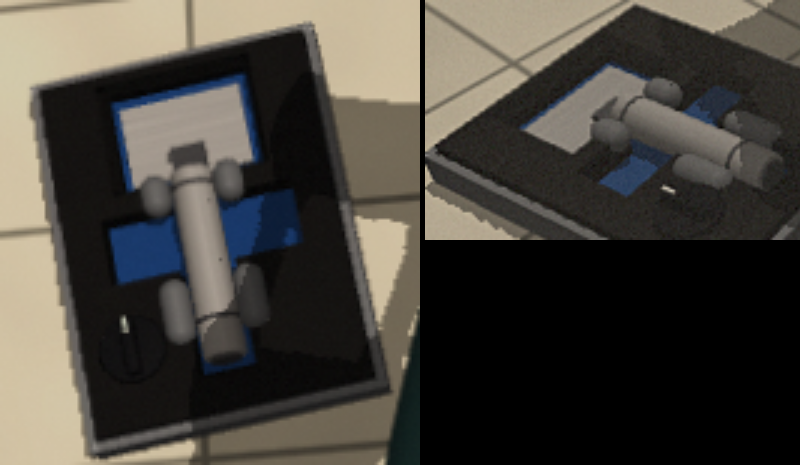

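The scraper lies in its pocket, blade in the wide end with blue margins all round, and the arm is clear.

```bash
python3 -c "
from workcell import bot
print(bot.finish_job(),bot.read_state()['time'])"
```

```text
the job is handed in; nothing more can be done
the job is handed in; nothing more can be done
```

The smaller scraper is home in its cut-out, blade at the wide end, and I handed the job in at about 21.6 s of the 51 s allowed. I gripped it by the handle, pressed it past the lips while holding it (41 N peak at the wrist once it hit bottom), let go, then pressed it again at the butt and the middle with closed fingers.

**Final checks:**
- **Height:** the fingers touched the handle at 38.1 mm over the butt and 38.2 mm over the middle, under 17–19 N. Home is 38 mm, so it sits level on the floor.
- **Fit:** both views show the blade with blue margins all round. The scraper sits about 2–3 mm towards the handle end, inside the 6 mm clearance.
- **Spatula:** the arm went near it only at carrying height, and I did not measure it again at the end.

**Disagreements:** the side camera read about 3–5 mm off from the top camera in x, so I relied on the top view and corrected the side one against the tray. An overlay hinted that the butt stood 2–3 mm high; the touch check did not confirm it. The pocket floor's height came out noisy from the two views (9–17 mm), so there I relied on the stated 10 mm and the touch checks.

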